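# Feel a carton home in the date coder, bar it in and start

### The job

Get the big closed carton ready for date coding: push it against the coder's long fence, then slide it along the fence under the hood, gently so that it is not crushed or tipped, until you feel it come fully home against the back stop hidden inside (the stop is set to a different depth each time). Then lay the steel retaining bar level across both notched rails, in the nearest pair of notches behind the carton in which it seats, and, with the bar lying there, press the start button on the hood fully down. Leave everything else where it is.

Things in the scene. Friction and masses are not known exactly. Their poses are not given: they have to be found in the camera images.
- coder: fixed benchtop carton coder, aluminium and grey. Origin on the table, middle of the hood's mouth; x along the channel into the hood, y to the near rail. Two rails, inner faces at y = -53 and +53 mm, outer at 73; floor is the table. Hood x = 0 to 140 mm, 150 mm wide, inner roof 68, top 84 mm high; then a closed housing 118 mm high to x = 190
- hood_mouth (a point): middle of the hood's mouth, 34 mm above the table. Inside the hood, unseen, a fixed upright steel back stop crosses the channel, facing the mouth, somewhere 35 to 95 mm in from the mouth
- fence_end (a point): free end of the long fence (the rail away from the robot), on its inner face, at the table: coder x = -380 mm, y = -53. The fence is straight to the hood, 50 mm tall at first. The near rail starts only at x = -160 mm, with a lead-in flared outward to x = -193
- first_notch (a point): middle of the floor of the notch next to the hood, on the fence rail: coder x = -35, y = -63 mm, 34 mm high. Rails are 34 mm tall with equal 90-degree teeth on top, 8 mm proud, peaks at coder x = -17, -53, -89, -125 mm; so three notch pairs, centred at x = -35, -71, -107 mm, floors 20 mm wide
- carton: big closed cardboard carton with a paper tape strip, 120 mm (its x) x 100 (its y) x 60 tall, 0.3 to 0.65 kg, loose on the table before the fence, clear of the near rail. Origin at the centre of its underside; its +x end goes into the hood first, its x starts within 0.3 rad of the coder's x. Too wide to grasp
- bar: steel retaining bar, 190 mm long (its y), 16 x 16 mm section, lying flat, 0.3 kg; upright wooden handle at mid length, 40 mm along the bar, 16 thick, up to 62 mm above the axis. Origin on the axis at mid length, z up. Axis 42 mm above the table in its rest, and also when seated in the coder's notches. Either way round is good
- bar_rest: fixed wooden rest of the bar, 60 x 140 mm, 42 mm tall, with two notched blocks 110 mm apart; origin at the centre of its underside, y along the bar
- start (a joint): travel of the start button: 0 up, 0.006 m fully down; it takes 5 N and springs back
- start_top (a point): centre of the top face of the start button, a grey round button 32 mm across on a dark round housing on top of the hood, about 106 mm above the table; it is pressed straight down
- tape_roll: bystander: clear tape roll standing on its flat side, 90 mm across, 48 mm tall
- jar: bystander: glass jar with a steel cap, 70 mm across, 110 mm tall
- spatula: bystander: spatula lying flat, 240 mm long
- bowl: bystander: steel bowl, 130 mm across, 50 mm tall
- mug: bystander: white mug, 76 mm across, 85 mm tall
- small_carton0: bystander: small closed carton 90 x 75 x 50 mm, the lower one of a pile of two
- small_carton1: bystander: small closed carton 90 x 75 x 50 mm, on top of the other
Things that resemble listed ones, but are neither listed nor needed, are in the scene too. Leave any black or yellow look-alike of the bar alone.

How it is judged:
On the way, in this order (a step that is already met when the one before it is completed fails the run):
1. the carton is fully home: under the hood, square in the channel and against the back stop (within 3 mm) (x of backstop_c0 in the frame of carton between 0.058 and 0.067 m and angle between the x axis of carton and the x axis of coder, either way round below 0.08 rad and angle between carton's own z axis and vertical below 0.08 rad), for 0.1 s.
2. the bar lies level across both rails in the nearest fitting notches behind the carton, let go, the carton still home (all of step 1 and z of bar in the frame of coder between 0.039 and 0.045 m and y of bar in the frame of coder between -0.03 and 0.03 m and angle between the y axis of bar and the y axis of coder, either way round below 0.08 rad and angle between bar's own z axis and vertical below 0.15 rad and x of bar in the frame of carton between -0.108 and -0.066 m and contact force between the fingers and bar below 0.1 N and linear speed of bar below 0.02 m/s), for 0.2 s.
3. the start button is pressed fully down (more than 4.5 of its 6 mm) (all of step 1 and value of joint start above 0.0045 m and z of bar in the frame of coder between 0.039 and 0.045 m and y of bar in the frame of coder between -0.03 and 0.03 m and angle between the y axis of bar and the y axis of coder, either way round below 0.08 rad and angle between bar's own z axis and vertical below 0.15 rad and x of bar in the frame of carton between -0.108 and -0.066 m), for 0.05 s.
At the end, for the whole second after the job is handed in: Carton flat, square in the channel (0.08 rad) and within 3 mm of the back stop; bar at rest in one pair of notches (axis 39-45 mm high, square within 0.08 rad, centred within 30 mm, handle up), its axis 6 to 48 mm behind the carton's rear face; button pressed and let go (all of step 1 and z of bar in the frame of coder between 0.039 and 0.045 m and y of bar in the frame of coder between -0.03 and 0.03 m and angle between the y axis of bar and the y axis of coder, either way round below 0.08 rad and angle between bar's own z axis and vertical below 0.15 rad and x of bar in the frame of carton between -0.108 and -0.066 m and linear speed of each of bar, carton below 0.01 m/s and value of joint start below 0.002 m); the robot touches nothing.
It fails at once if the carton is crushed: pressed by the fingers with more than 60 N (contact force between the fingers and carton above 60 N).
It fails at once if the carton is tipped (more than 0.35 rad) (angle between carton's own z axis and vertical above 0.35 rad).
It fails at once if a bystander is moved by more than 30 mm (distance of any of tape_roll, jar, spatula, bowl, mug, small_carton0, small_carton1 from where it was at the start of the episode above 0.03 m).
It also fails if it takes over 72 s, if anything falls off the work surface, if the arm or the gripper's body presses on something with over 40 N, if the wrist force passes 120 N, or if a joint passes its speed limit or range.

### The arm

A 7-joint arm with a two-finger parallel gripper is mounted at the origin on the work surface. World frame = base frame: x ahead of the robot, y to its left, z up, the work surface at z = 0. Lengths are in m, angles in rad, forces in N, time in s.
With the tool pointing down it reaches from about 0.425 to 0.875 m from the base axis. Payload 4.7 kg.
Tool frame: the origin (TCP) lies midway between the tips of the shut fingers; the grasp point (between the pads) lies 19 mm behind it; z points along the fingers, y is the line along which they close (so a half turn about z gives the same grasp; the last joint's range is limited). The gripper opens to 87 mm and grips with 3 to 60 N. Pads are 19 mm wide; open, the fingers measure 117 mm over their backs; the gripper's body (75 mm by 190 mm) begins 51 mm behind the grasp point.
Start: joints at [-1.108, 0.321, -0.07, 1.45, 0.023, 1.371, -0.057], TCP at [0.282, 0.586, 0.223] pointing down, gripper open.
Joint ranges: [-2.86, 2.86], [-0.3, 2.09], [-1.38, 1.24], [0.06, 2.45], [-1.56, 4.7], [0.09, 2.05], [-2.69, 2.69]. Speed limits (rad/s): [2.57, 2.57, 3.14, 3.14, 3.14, 3.14, 3.14].

### API

Orientations are given as a rotation vector (axis times angle).
In Python, from bench import ctrl gives the robot as it stands. The module is installed in compiled form; this text tells all that it offers.
- The arm moves only by the tool carry_out, never from a script. Its argument "steps" is a list of rows, each a list of 7 numbers: the turn, a rotation vector about the world's x, y, z in degrees, then the shift along the world's x, y, z in cm, then the opening, from 0 (shut) to 1 (fully open). A call has 1 to 12 rows; each row is the pose to reach, as a shift and turn from the pose commanded when the call began; what a row does not reach only later rows make up. A row lasts 1/10 s, in which the tool goes at most 50 mm and 8.59 degrees, less where a joint would pass 70% of its speed; a pose out of reach is approached as far as the arm can. A call with a gripper value outside its range is refused whole. The fingers move at their own pace and stop on an object; "squeeze" is the grip in N (left out, the last holds). Time passes only in rows, so rows that repeat a pose let the fingers close. It gives the time, the measured TCP pose, the force, the opening and the grip force at its end, in the units of the state.
- ctrl.get_state(): the state, without advancing time (a new reading comes with each control period).
- ctrl.get_image(name): name is "scene" or "top" or "wrist"; returns a dict with "pixels" (480x640x3 uint8, red, green, blue), "camera_matrix" (3x3 intrinsics, pixels), "cam_to_world" (4x4, takes a point from camera to world coordinates); the wrist camera has in their place "T_tool_cam" (4x4, takes a point from camera to tool coordinates, whose origin is the TCP and whose axes are the flange's). Camera axes: x right, y down, z forward; pixel columns grow to the right and rows downward; lengths in m; the calibration is good to about 2 mm. A picture is of the moment at which its call begins: read the wrist's pose just before it. There is no depth.
- ctrl.close_job(): hands the job in; it is judged then, once.
The state is a dict: "time": time; "joint_positions": joint angles; "qd": joint speeds; "joint_torque": joint torques, N m; "position": TCP position; "tool_rot": TCP orientation; "ft_force": force on the tool from outside, world axes, zero at the start; "torque": the same for the moment, N m; "grip_width": opening from 0.0 (shut) to 1.0 (fully open); "grip_force": force on a finger pad.
Only numpy, scipy, OpenCV 4.12 (cv2) and the standard library are available. Lean on these libraries where they do the work, as an engineer would, in place of code of your own. Each camera call takes 0.05 s, during which the arm holds its last target. There are 200 camera calls.

## Working session

There is one attempt and no reset: what is moved stays moved. The work goes in short steps, Python scripts to look and compute and a tool call to move; the robot and the scene stay as the last step left them, time stands still between calls to the robot, and variables do not carry over. Pictures are saved under pics/ and viewed, at most 10 in all, crops included, and the job is handed in when it is done.

Besides the shell and the picture viewer there is one more tool, called after ">>>" as a command line: name --pt "numbers of a row" for each row, then --argument value for the rest. carry_out: Moves the arm, as the interface text tells. Its arguments: {"type":"object","properties":{"steps":{"type":"array","items":{"type":"array","items":{"type":"number"}}},"squeeze":{"type":"number"}},"required":["steps"]}

```bash
mkdir -p pics; cat > h.py <<'E'
import numpy as np, cv2, pickle
from bench import ctrl
def snap(n,f):
    im=ctrl.get_image(n); cv2.imwrite('pics/'+f+'.png',im['pixels'][:,:,::-1]); pickle.dump(im,open('pics/'+f+'.pkl','wb')); return im
def ray(f,uv,z):
    im=pickle.load(open('pics/'+f+'.pkl','rb')); K=im['camera_matrix']; T=im['cam_to_world']
    d=T[:3,:3]@np.linalg.inv(K)@np.array([uv[0],uv[1],1.]); o=T[:3,3]
    return o+d*(z-o[2])/d[2]
def proj(f,p):
    im=pickle.load(open('pics/'+f+'.pkl','rb')); K=im['camera_matrix']; T=np.linalg.inv(im['cam_to_world'])
    q=K@(T[:3,:3]@np.array(p)+T[:3,3]); return q[:2]/q[2]
E
python3 - <<'E'
from h import *
for n in('top','scene'):
    im=snap(n,n+'0'); print(im['cam_to_world'].round(3),im['camera_matrix'].round(0))
s=ctrl.get_state();print({k:np.round(v,3) for k,v in s.items()})
E
```

```text
[[ 0.016 -0.988  0.155  0.302]
 [-1.    -0.018 -0.009 -0.002]
 [ 0.012 -0.155 -0.988  1.449]
 [ 0.     0.     0.     1.   ]] [[514.   0. 313.]
 [  0. 514. 246.]
 [  0.   0.   1.]]
[[-0.162  0.532 -0.831  1.669]
 [ 0.987  0.098 -0.13   0.156]
 [ 0.013 -0.841 -0.541  0.863]
 [ 0.     0.     0.     1.   ]] [[478.   0. 323.]
 [  0. 478. 237.]
 [  0.   0.   1.]]
{'time': np.float64(0.1), 'joint_positions': array([-1.108,  0.322, -0.07 ,  1.452,  0.023,  1.371, -0.057]), 'qd': array([-0.001, -0.002, -0.   , -0.004,  0.003,  0.   ,  0.   ]), 'joint_torque': array([-1.0000e-03, -4.9257e+01, -4.0600e-01, -3.1340e+01, -6.4000e-02,
        4.0000e-02,  0.0000e+00]), 'position': array([0.282, 0.585, 0.222]), 'tool_rot': array([-6.990e-01, -3.063e+00,  3.000e-03]), 'ft_force': array([-0.193,  0.166,  0.715]), 'torque': array([ 0.015,  0.017, -0.035]), 'grip_force': np.float64(0.0), 'grip_width': np.float64(1.0)}
```

View pics/top0.png

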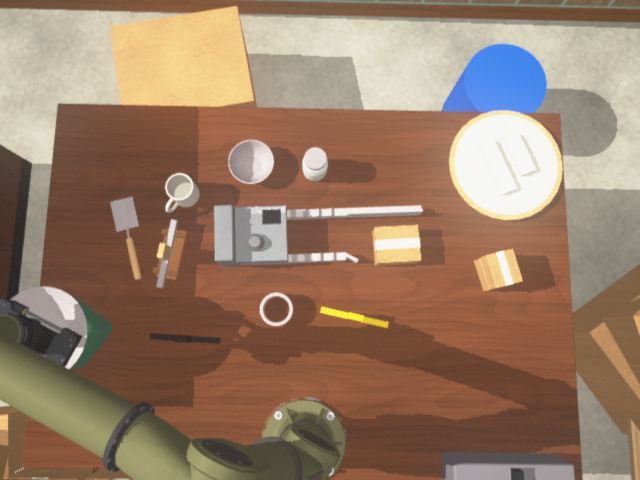

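View pics/scene0.png

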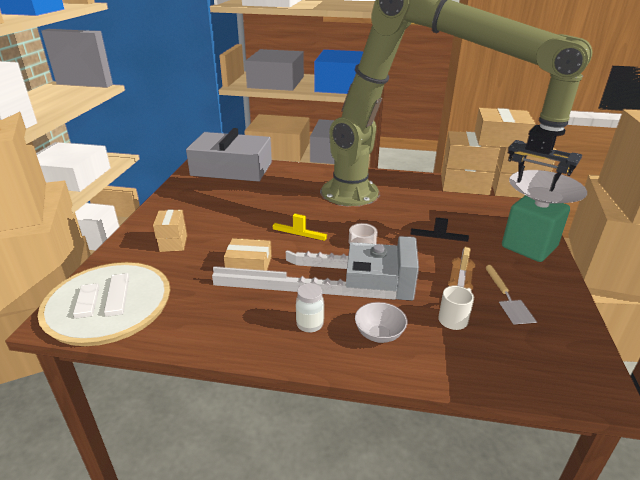

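```bash
python3 - <<'E'
from h import *
a=cv2.imread('pics/top0.png'); b=cv2.imread('pics/scene0.png')
x=cv2.resize(a[195:295,150:435],(798,280),interpolation=cv2.INTER_CUBIC)
y=cv2.resize(b[225:315,205:490],(798,252),interpolation=cv2.INTER_CUBIC)
cv2.imwrite('pics/crop0.png',np.vstack([x,y]))
for uv,z in [((397,244),.06),((288,210),.042),((421,209),.05),((172,230),.05),((162,285),.05),((256,242),.106),((167,250),.1)]: print(uv,ray('top0',uv,z).round(3))
E
```

```text
(397, 244) [ 0.531 -0.245  0.06 ]
(288, 210) [0.625 0.057 0.042]
(421, 209) [ 0.633 -0.314  0.05 ]
(172, 230) [0.56  0.376 0.05 ]
(162, 285) [0.408 0.394 0.05 ]
(256, 242) [0.522 0.137 0.106]
(167, 250) [0.497 0.372 0.1  ]
```

View pics/crop0.png

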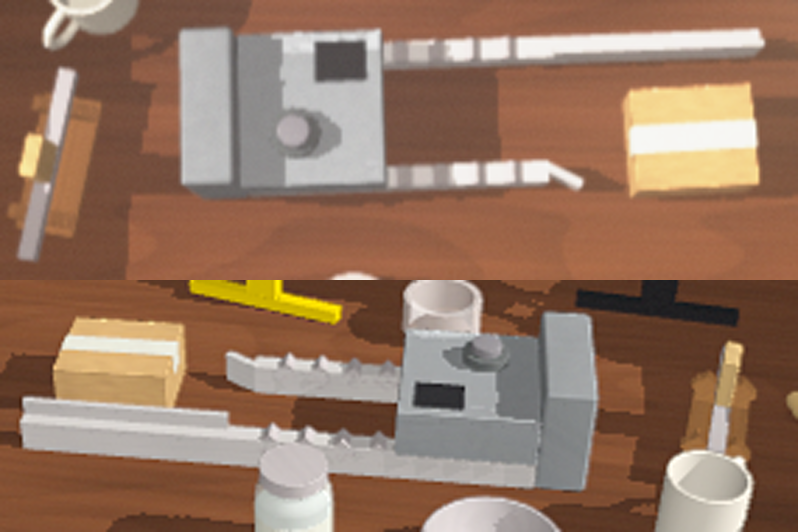

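The steel bar lies on the wooden rest at (167,254). The black bar at (185,338) and the yellow one at (355,317) are look-alikes. The carton is at (397,244), and the small pile at (498,270) is not it. The crop confirms both choices, and shows the hood mouth at u≈287 and the button at (255,241).

```bash
cat > fit.py <<'E'
from h import *
from scipy.optimize import least_squares
T=lambda c:((c[0]+.5)/2.8+149.5,(c[1]+.5)/2.8+194.5)
S=lambda c:((c[0]+.5)/2.8+204.5,(c[1]-280+.5)/2.8+224.5)
def W(q,p): c,s=np.cos(q[2]),np.sin(q[2]); return np.array([q[0]+c*p[0]-s*p[1],q[1]+s*p[0]+c*p[1],p[2]])
def fit(obs,q0):
    f=lambda q:np.concatenate([proj(n,W(q,p))-uv for n,uv,p in obs])
    r=least_squares(f,q0,loss='soft_l1'); print(r.x.round(4)); print(r.fun.reshape(-1,2).round(1).tolist()); return r.x
E
python3 - <<'E'
from fit import *
co=[('top0',T((381,30)),(0,-.075,.084)),('top0',T((384,186)),(0,.075,.084)),('top0',T((181,30)),(.19,-.075,.118)),('top0',T((232,28)),(.14,-.075,.118)),('top0',T((182,184)),(.19,.075,.118)),('top0',T((233,184)),(.14,.075,.118)),
('top0',T((762,29)),(-.38,-.073,.05)),('scene0',S((397,410)),(0,-.075,.084)),('scene0',S((404,334)),(0,.075,.084)),('scene0',S((541,315)),(.14,.075,.118)),('scene0',S((590,315)),(.19,.075,.118)),('scene0',S((546,406)),(.14,-.075,.118)),('scene0',S((596,400)),(.19,-.075,.118))]
q=fit(co,[.55,.06,1.57])
ca=[('top0',T(c),p) for c,p in [((632,91),(.06,-.05,.06)),((751,85),(-.06,-.05,.06)),((757,184),(-.06,.05,.06)),((632,190),(.06,.05,.06))]]
ca+=[('scene0',S(c),p) for c,p in [((83,319),(-.06,.05,.06)),((186,324),(.06,.05,.06)),((56,362),(-.06,-.05,.06)),((168,376),(.06,-.05,.06))]]
c=fit(ca,[.53,-.25,1.57])
R=lambda q:np.array([[np.cos(q[2]),-np.sin(q[2])],[np.sin(q[2]),np.cos(q[2])]])
print('carton in coder',R(q).T@(c[:2]-q[:2]),c[2]-q[2])
# bar: ends top z=.05 
ba=[('top0',T((67,68)),(0,.095,.05)),('top0',T((29,260)),(0,-.095,.05))]
b=fit(ba,[.49,.37,0]); print(b)
print('button',R(q).T@(ray('top0',T((294,129)),.106)[:2]-q[:2]), ray('scene0',S((488,346)),.106)-np.r_[W(q,(0,0,0))], ray('top0',T((294,129)),.106), ray('scene0',S((488,346)),.106))
print('handle top',ray('top0',T((33,155)),.104),ray('scene0',S((735,346)),.104))
E
```

```text
[0.5528 0.0568 1.62  ]
[[0.6, -0.0], [0.9, -1.1], [-0.2, -0.9], [0.5, -0.8], [-0.4, 0.2], [0.7, -0.4], [0.8, -0.1], [0.1, 0.0], [1.2, -2.8], [0.8, -2.3], [0.6, -1.1], [0.1, -4.7], [1.3, -1.1]]
[ 0.5316 -0.2451  1.6155]
[[-0.9, -0.9], [-0.0, 0.2], [0.0, 0.7], [0.9, -0.2], [-0.5, -1.4], [0.8, -0.3], [-0.3, 1.6], [0.1, -0.2]]
carton in coder [-0.30042489  0.03603161] -0.004490820173801424
[ 0.496   0.3861 -1.7052]
[[-0.1, 0.4], [0.1, -0.4]]
[ 0.49600471  0.38606794 -1.70520739]
button [0.08542209 0.02376978] [-0.01954417  0.08381128  0.106     ] [0.52487986 0.14090296 0.106     ] [0.53328058 0.14056546 0.106     ]
handle top [0.49591092 0.38581207 0.104     ] [0.48457997 0.38886843 0.104     ]
```

>>> carry_out --pt "0 0 4 3 -4 0 1" --pt "0 0 8 6 -8 0 1" --pt "0 0 12 9 -12 0 1" --pt "0 0 16 12 -16 0 1" --pt "0 0 20 15 -20 0 1" --pt "0 0 24 18 -25 0 1" --pt "0 0 28.5 20 -30 0 1" --pt "0 0 28.5 20 -34 0 1" --pt "0 0 28.5 20 -38 0 1" --pt "0 0 28.5 20 -42 0 1" --pt "0 0 28.5 20 -46 0 1" --pt "0 0 28.5 20 -50 0 1"

```text
time: 1.3
position: [0.4816, 0.0839, 0.2223]
tool_rot: [0.076, -3.14, -0.0]
ft_force: [0.4, 0.1, -0.2]
grip_width: 0.998
grip_force: 0.0
```

>>> carry_out --pt "0 0 0 -0.5 -4 0 1" --pt "0 0 0 -1 -8 0 1" --pt "0 0 0 -1.5 -12 0 1" --pt "0 0 0 -2 -16 0 1" --pt "0 0 0 -3 -20 0 1" --pt "0 0 0 -3.5 -24 0 1" --pt "0 0 0 -4 -28 0 1" --pt "0 0 0 -4 -31 0 1" --pt "0 0 0 -4 -33.4 0 1" --pt "0 0 0 -4 -33.4 0 1" --pt "0 0 0 -4 -33.4 0 1"

```text
time: 2.4
position: [0.4417, -0.2482, 0.2222]
tool_rot: [0.075, -3.14, -0.001]
ft_force: [-1.3, 1.2, -1.2]
grip_width: 1.0
grip_force: 0.0
```

```bash
python3 - <<'E'
from h import *
from scipy.spatial.transform import Rotation as Ro
s=ctrl.get_state()
im=ctrl.get_image('wrist')
P=np.eye(4);P[:3,:3]=Ro.from_rotvec(s['tool_rot']).as_matrix();P[:3,3]=s['position']
im['cam_to_world']=P@im['T_tool_cam']
pickle.dump(im,open('pics/w1.pkl','wb'));cv2.imwrite('pics/w1.png',im['pixels'][:,:,::-1])
print(s['position'],P[:3,1],s['joint_positions'].round(2),s['time'],im['T_tool_cam'].round(3))
E
```

```text
[ 0.44172191 -0.24823733  0.22218023] [-4.75088880e-02  9.98870541e-01  7.39949460e-04] [-0.17  0.    0.64  1.82 -0.    1.32  2.08] 2.4 [[-0.001 -0.953 -0.303  0.084]
 [ 1.    -0.001 -0.     0.   ]
 [-0.    -0.303  0.953 -0.163]
 [ 0.     0.     0.     1.   ]]
```

>>> carry_out --pt "0 0 0 0 0 -3 1" --pt "0 0 0 0 0 -6 1" --pt "0 0 0 0 0 -9 1" --pt "0 0 0 0 0 -12 1" --pt "0 0 0 0 0 -15 1" --pt "0 0 0 0 0 -17.5 1" --pt "0 0 0 0 0 -19 1" --pt "0 0 0 0 0 -19 1" --pt "0 0 0 0.8 0 -19 1" --pt "0 0 0 1.6 0 -19 1" --pt "0 0 0 2.4 0 -19 1" --pt "0 0 0 3.2 0 -19 1"

```text
time: 3.65
position: [0.475, -0.248, 0.0333]
tool_rot: [0.078, -3.141, -0.001]
ft_force: [-4.9, 1.5, 1.9]
grip_width: 0.996
grip_force: 2.1
```

View pics/w1.png

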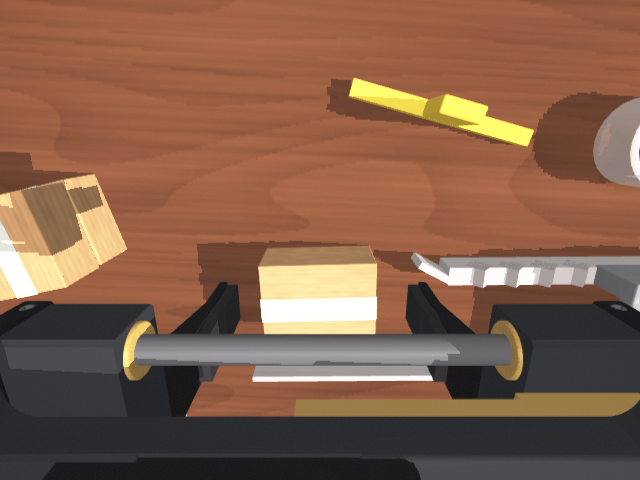

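The wrist view shows the carton upright at about (318,290) between the fingers, with the fence beyond it at (340,375). Next I push it to the fence.

>>> carry_out --pt "0 0 0 0.5 0 0 1" --pt "0 0 0 1 0 0 1" --pt "0 0 0 1.5 0 0 1" --pt "0 0 0 2 0 0 1" --pt "0 0 0 2.4 0 0 1" --pt "0 0 0 2.7 0 0 1"

```text
time: 4.25
position: [0.5005, -0.2487, 0.0324]
tool_rot: [0.075, -3.139, -0.0]
ft_force: [-4.3, -0.1, 2.7]
grip_width: 1.0
grip_force: 2.3
```

>>> carry_out --pt "0 0 0 0.2 0 0 1" --pt "0 0 0 0.4 0 0 1" --pt "0 0 0 0.5 0 0 1"

```text
time: 4.55
position: [0.5062, -0.2483, 0.0324]
tool_rot: [-0.076, 3.141, 0.0]
ft_force: [-3.1, -0.2, 0.5]
grip_width: 0.998
grip_force: 1.6
```

>>> carry_out --pt "0 0 0 0.2 0 0 1" --pt "0 0 0 0.4 0 0 1" --pt "0 0 0 0.5 0 0 1"

```text
time: 4.85
position: [0.5115, -0.2481, 0.0324]
tool_rot: [-0.077, 3.14, 0.0]
ft_force: [-2.7, -0.6, -1.5]
grip_width: 1.004
grip_force: 1.3
```

>>> carry_out --pt "0 0 0 0.2 0 0 1" --pt "0 0 0 0.3 0 0 1"

```text
time: 5.05
position: [0.5141, -0.2482, 0.0324]
tool_rot: [0.077, -3.14, -0.0]
ft_force: [-4.9, -0.2, 1.0]
grip_width: 0.998
grip_force: 2.2
```

>>> carry_out --pt "0 0 0 0.2 0 0 1" --pt "0 0 0 0.3 0 0 1"

```text
time: 5.25
position: [0.514, -0.2482, 0.0323]
tool_rot: [0.077, -3.135, -0.003]
ft_force: [-12.9, 1.2, 7.4]
grip_width: 0.996
grip_force: 6.0
```

>>> carry_out --pt "0 0 0 0.1 0 0 1" --pt "0 0 0 0.2 0 0 1"

```text
time: 5.45
position: [0.514, -0.2482, 0.0323]
tool_rot: [0.076, -3.131, -0.005]
ft_force: [-16.9, 2.0, 11.5]
grip_width: 1.0
grip_force: 8.4
```

>>> carry_out --pt "0 0 0 -2 0 0 1" --pt "0 0 0 -4 0 0 1" --pt "0 0 0 -4 0 4 0.8" --pt "0 0 0 -4 0 8 0.45" --pt "0 0 -8 -3 -1 11 0.45" --pt "0 0 -16 -2 -2 11 0.45" --pt "0 0 -24 -1 -3 11 0.45" --pt "0 0 -32 0 -4 11 0.45" --pt "0 0 -40 1 -5 11 0.45" --pt "0 0 -48 2 -6 11 0.45" --pt "0 0 -56 3 -7 11 0.45" --pt "0 0 -64 4 -8 11 0.45"

```text
time: 6.65
position: [0.5613, -0.3287, 0.1434]
tool_rot: [1.604, 2.697, 0.001]
ft_force: [-0.2, 0.0, -0.1]
grip_width: 0.448
grip_force: 0.0
```

>>> carry_out --pt "0 0 -8 0.6 -0.3 0 0.45" --pt "0 0 -16 1.2 -0.5 0 0.45" --pt "0 0 -24 1.9 -0.5 0 0.45" --pt "0 0 -26 1.9 -0.5 -3 0.45" --pt "0 0 -26 1.9 -0.5 -6 0.45" --pt "0 0 -26 1.9 -0.5 -8.5 0.45" --pt "0 0 -26 1.9 -0.5 -10.9 0.45" --pt "0 0 -26 1.9 -0.5 -10.9 0.45"

```text
time: 7.45
position: [0.5775, -0.3315, 0.0305]
tool_rot: [-2.163, -2.273, 0.001]
ft_force: [0.4, 0.4, -0.7]
grip_width: 0.451
grip_force: 0.0
```

```bash
python3 - <<'E'
from h import *
from scipy.spatial.transform import Rotation as Ro
s=ctrl.get_state();R=Ro.from_rotvec(s['tool_rot']).as_matrix();print(s['position'],R[:,1],s['joint_positions'].round(2),s['ft_force'])
snap('top','top1');a=cv2.imread('pics/top1.png')
cv2.imwrite('pics/crop1.png',cv2.resize(a[190:300,200:465],(795,330),interpolation=cv2.INTER_CUBIC))
E
```

```text
[ 0.57754912 -0.33154011  0.03051149] [ 0.99876083  0.04967918 -0.00296255] [-0.11  0.64  0.81  1.63 -0.5   1.11  0.89] [ 0.36718358  0.37228341 -0.71597658]
```

View pics/crop1.png

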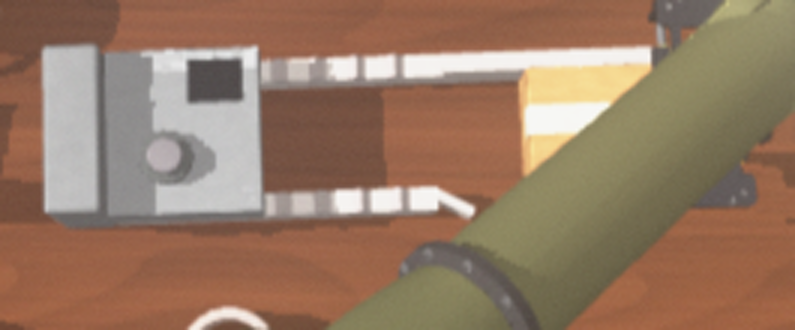

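The crop shows the carton square against the fence, with its front end at about (525,110). The channel is clear. Next I slide it along.

>>> carry_out --pt "0 0 0 0 0.6 0 0.45" --pt "0 0 0 -0.1 1.2 0 0.45" --pt "0 0 0 -0.1 1.8 0 0.45" --pt "0 0 0 -0.1 2.5 0 0.45" --pt "0 0 0 -0.2 3.5 0 0.45" --pt "0 0 0 -0.2 4.5 0 0.45" --pt "0 0 0 -0.3 5.5 0 0.45" --pt "0 0 0 -0.3 6.5 0 0.45" --pt "0 0 0 -0.4 7.5 0 0.45" --pt "0 0 0 -0.4 8.5 0 0.45" --pt "0 0 0 -0.5 9.3 0 0.45" --pt "0 0 0 -0.5 10 0 0.45"

```text
time: 8.7
position: [0.5735, -0.2352, 0.0352]
tool_rot: [2.165, 2.271, -0.001]
ft_force: [-0.7, -6.2, 4.1]
grip_width: 0.448
grip_force: 3.1
```

>>> carry_out --pt "0 0 0 0 0.8 0 0.45" --pt "0 0 0 -0.1 1.8 0 0.45" --pt "0 0 0 -0.1 2.8 0 0.45" --pt "0 0 0 -0.2 3.8 0 0.45" --pt "0 0 0 -0.2 4.8 0 0.45" --pt "0 0 0 -0.3 5.8 0 0.45" --pt "0 0 0 -0.3 6.8 0 0.45" --pt "0 0 0 -0.4 7.8 0 0.45" --pt "0 0 0 -0.4 8.8 0 0.45" --pt "0 0 0 -0.5 9.4 0 0.45" --pt "0 0 0 -0.5 10 0 0.45"

```text
time: 9.8
position: [0.5682, -0.1351, 0.0348]
tool_rot: [2.165, 2.272, -0.001]
ft_force: [-1.9, -6.5, 4.0]
grip_width: 0.451
grip_force: 3.2
```

>>> carry_out --pt "0 0 0 0 0.8 0 0.45" --pt "0 0 0 -0.1 1.6 0 0.45" --pt "0 0 0 -0.1 2.4 0 0.45" --pt "0 0 0 -0.2 3.2 0 0.45" --pt "0 0 0 -0.2 4 0 0.45" --pt "0 0 0 -0.2 4.6 0 0.45" --pt "0 0 0 -0.3 5.2 0 0.45"

```text
time: 10.5
position: [0.5651, -0.0831, 0.0346]
tool_rot: [2.166, 2.272, -0.001]
ft_force: [-0.5, -4.7, 2.9]
grip_width: 0.449
grip_force: 2.4
```

>>> carry_out --pt "0 0 0 0 0.5 0 0.45" --pt "0 0 0 -0.1 1 0 0.45" --pt "0 0 0 -0.1 1.5 0 0.45" --pt "0 0 0 -0.1 2 0 0.45" --pt "0 0 0 -0.1 2.5 0 0.45" --pt "0 0 0 -0.2 3 0 0.45"

```text
time: 11.1
position: [0.5634, -0.0527, 0.0344]
tool_rot: [2.166, 2.272, -0.0]
ft_force: [0.1, -3.4, 2.9]
grip_width: 0.451
grip_force: 2.4
```

>>> carry_out --pt "0 0 0 0 0.3 0 0.45" --pt "0 0 0 0 0.6 0 0.45" --pt "0 0 0 0 0.8 0 0.45" --pt "0 0 0 -0.1 1.0 0 0.45"

```text
time: 11.5
position: [0.5627, -0.0424, 0.0343]
tool_rot: [2.166, 2.272, 0.001]
ft_force: [1.2, -4.4, 3.1]
grip_width: 0.452
grip_force: 2.3
```

>>> carry_out --pt "0 0 0 0 0.2 0 0.45" --pt "0 0 0 0 0.4 0 0.45" --pt "0 0 0 0 0.6 0 0.45" --pt "0 0 0 0 0.8 0 0.45"

```text
time: 11.9
position: [0.5625, -0.0344, 0.0343]
tool_rot: [2.166, 2.273, 0.0]
ft_force: [0.2, -5.5, 3.9]
grip_width: 0.454
grip_force: 2.8
```

>>> carry_out --pt "0 0 0 0 0.2 0 0.45" --pt "0 0 0 0 0.4 0 0.45" --pt "0 0 0 0 0.6 0 0.45" --pt "0 0 0 0 0.8 0 0.45"

```text
time: 12.3
position: [0.5622, -0.0268, 0.0343]
tool_rot: [2.166, 2.273, -0.001]
ft_force: [-1.2, -6.6, 4.2]
grip_width: 0.447
grip_force: 3.2
```

>>> carry_out --pt "0 0 0 0 0.2 0 0.45" --pt "0 0 0 0 0.4 0 0.45" --pt "0 0 0 0 0.5 0 0.45"

```text
time: 12.6
position: [0.562, -0.0219, 0.0343]
tool_rot: [2.166, 2.273, -0.002]
ft_force: [-1.7, -6.1, 4.7]
grip_width: 0.451
grip_force: 3.4
```

>>> carry_out --pt "0 0 0 0 0.2 0 0.45" --pt "0 0 0 0 0.4 0 0.45" --pt "0 0 0 0 0.6 0 0.45" --pt "0 0 0 0 0.8 0 0.45"

```text
time: 13.0
position: [0.5617, -0.0145, 0.0342]
tool_rot: [2.166, 2.273, -0.003]
ft_force: [-1.3, -7.7, 5.8]
grip_width: 0.452
grip_force: 3.8
```

>>> carry_out --pt "0 0 0 0 0.2 0 0.45" --pt "0 0 0 0 0.4 0 0.45"

```text
time: 13.2
position: [0.5616, -0.0107, 0.0342]
tool_rot: [2.167, 2.273, -0.004]
ft_force: [-2.9, -7.2, 6.2]
grip_width: 0.45
grip_force: 4.0
```

>>> carry_out --pt "0 0 0 0 0.2 0 0.45" --pt "0 0 0 0 0.4 0 0.45" --pt "0 0 0 -0.1 0.6 0 0.45"

```text
time: 13.5
position: [0.5609, -0.0042, 0.0341]
tool_rot: [2.167, 2.273, -0.002]
ft_force: [0.3, -4.8, 2.1]
grip_width: 0.451
grip_force: 2.6
```

>>> carry_out --pt "0 0 0 0 0.2 0 0.45" --pt "0 0 0 0 0.4 0 0.45" --pt "0 0 0 0 0.6 0 0.45"

```text
time: 13.8
position: [0.5608, 0.0022, 0.0341]
tool_rot: [2.167, 2.273, -0.002]
ft_force: [-1.4, -6.6, 4.5]
grip_width: 0.447
grip_force: 3.3
```

>>> carry_out --pt "0 0 0 0 0.2 0 0.45" --pt "0 0 0 0 0.4 0 0.45" --pt "0 0 0 -0.1 0.6 0 0.45"

```text
time: 14.1
position: [0.5601, 0.0086, 0.034]
tool_rot: [2.167, 2.273, -0.001]
ft_force: [0.6, -4.2, 1.8]
grip_width: 0.451
grip_force: 2.2
```

>>> carry_out --pt "0 0 0 0 0.2 0 0.45" --pt "0 0 0 0 0.4 0 0.45" --pt "0 0 0 0 0.6 0 0.45"

```text
time: 14.4
position: [0.5603, 0.012, 0.0341]
tool_rot: [2.165, 2.271, -0.004]
ft_force: [1.5, -13.4, 2.2]
grip_width: 0.45
grip_force: 6.6
```

Contact. I press slightly more to confirm it is the stop.

>>> carry_out --pt "0 0 0 0 0.15 0 0.45" --pt "0 0 0 0 0.3 0 0.45" --pt "0 0 0 0 0.3 0 0.45"

```text
time: 14.7
position: [0.5606, 0.012, 0.0341]
tool_rot: [2.164, 2.267, -0.008]
ft_force: [2.1, -15.1, 1.4]
grip_width: 0.45
grip_force: 7.8
```

>>> carry_out --pt "0 0 0 0 -0.5 0 0.45" --pt "0 0 0 0.1 -1.5 0 0.45" --pt "0 0 0 0.1 -2.5 0 0.45" --pt "0 0 0 0.1 -3 3 0.45" --pt "0 0 0 0.1 -3 7 0.45" --pt "0 0 0 0.1 -3 11 0.45" --pt "0 0 0 0 -3 15 0.45" --pt "0 0 0 0 -3 19 0.45" --pt "0 0 0 0 -3 21 0.45" --pt "0 0 0 0 -3 21 0.45" --pt "0 0 0 0 -3 21 0.45"

```text
time: 15.8
position: [0.5597, -0.0108, 0.2431]
tool_rot: [-2.165, -2.275, -0.001]
ft_force: [0.6, 0.2, -0.3]
grip_width: 0.449
grip_force: 0.0
```

```bash
cat >> h.py <<'E'
from scipy.spatial.transform import Rotation as Ro
def wsnap(f):
    s=ctrl.get_state(); im=ctrl.get_image('wrist')
    P=np.eye(4);P[:3,:3]=Ro.from_rotvec(s['tool_rot']).as_matrix();P[:3,3]=s['position']
    im['cam_to_world']=P@im['T_tool_cam']
    pickle.dump(im,open('pics/'+f+'.pkl','wb'));cv2.imwrite('pics/'+f+'.png',im['pixels'][:,:,::-1])
    print(s['position'].round(4),np.degrees(np.arctan2(P[1,1],P[0,1])).round(2),s['joint_positions'].round(2))
E
python3 -c "
from h import *
wsnap('w2')"
```

```text
[ 0.5597 -0.0108  0.2431] 2.83 [-0.89  0.16  0.97  1.68 -0.14  1.37  0.15]
```

View pics/w2.png

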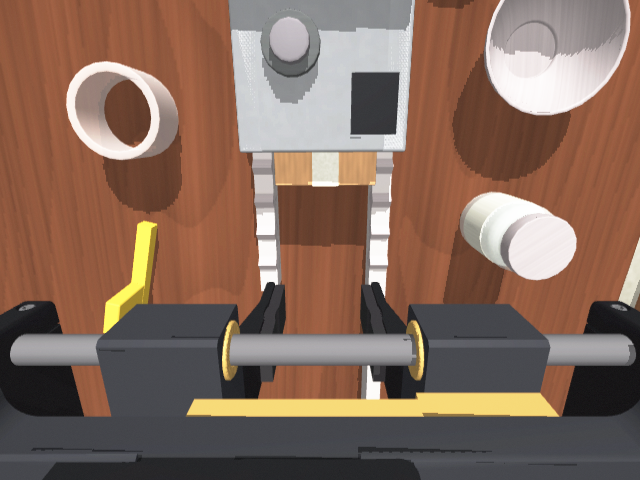

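```bash
python3 - <<'E'
from fit import *
a=cv2.imread('pics/w2.png');cv2.imwrite('pics/crop2.png',cv2.resize(a[135:300,225:425],(727,600),interpolation=cv2.INTER_CUBIC))
q=[.5528,.0568,1.62]
for x in(-.017,-.053,-.089,-.125):print([proj('w2',W(q,(x,y,.042))).round(1) for y in(.063,-.063)])
print([proj('w2',W(q,(0,y,.084))).round(1) for y in(.075,-.075)])
for uv in((270,184),(376,184)): 
  d=ray('w2',uv,.06)[:2]-np.array(q[:2]);print('rear',-.0492*d[0]+.9988*d[1])
print('button',ray('w2',(290,39),.106))
E
```

```text
[array([258.1, 166.1]), array([380.2, 166. ])]
[array([260.1, 200.6]), array([378.5, 200.5])]
[array([261.9, 233.1]), array([376.9, 233. ])]
[array([263.6, 263.9]), array([375.4, 263.8])]
[array([235.5, 151.1]), array([401.8, 151. ])]
rear -0.03292781537481226
rear -0.03301352291906547
button [0.52718091 0.14002498 0.106     ]
```

View pics/crop2.png

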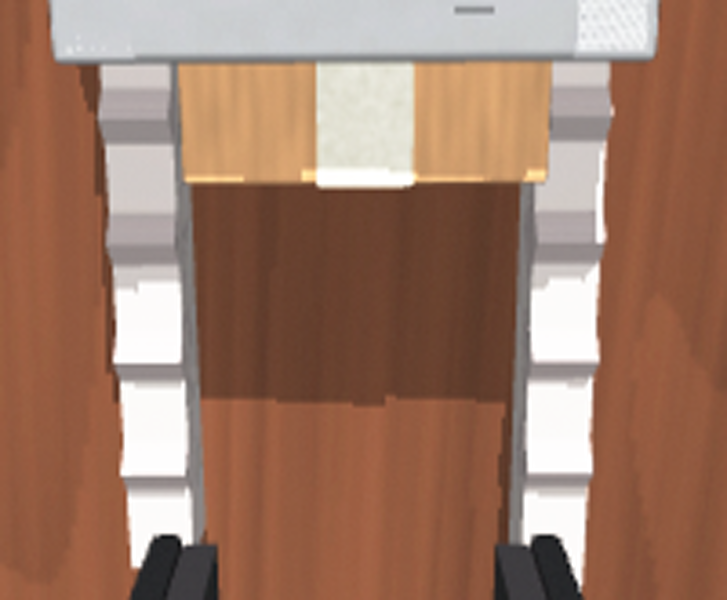

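>>> carry_out --pt "0 0 7 -0.5 3 0 0.6" --pt "0 0 14 -1 7 0 0.6" --pt "0 0 21 -1.5 11 0 0.6" --pt "0 0 28 -2 15 0 0.6" --pt "0 0 36 -3 19 0 0.6" --pt "0 0 44 -3.5 23 0 0.6" --pt "0 0 52 -4 27 0 0.6" --pt "0 0 60 -5 31 0 0.6" --pt "0 0 67 -5.5 35 0 0.6" --pt "0 0 74 -6 38 0 0.6" --pt "0 0 79.6 -6.2 39.7 0 0.6" --pt "0 0 79.6 -6.2 39.7 0 0.6"

```text
time: 17.05
position: [0.4954, 0.3886, 0.2406]
tool_rot: [-0.199, -3.132, 0.004]
ft_force: [0.2, 0.3, -0.7]
grip_width: 0.604
grip_force: 0.0
```

>>> carry_out --pt "0 0 0 0 0 0 0.6" --pt "0 0 0 0 0 0 0.6"

```text
time: 17.25
position: [0.4987, 0.3833, 0.243]
tool_rot: [-0.216, -3.134, 0.002]
ft_force: [0.6, 0.8, -0.3]
grip_width: 0.599
grip_force: 0.0
```

```bash
python3 -c "
from h import *
wsnap('w3');a=cv2.imread('pics/w3.png')
print([proj('w3',p).round(0) for p in [(.496,.386,.104),(.59,.3733,.05),(.402,.3987,.05)]])"
```

```text
[0.4987 0.3833 0.243 ] 82.13 [-1.17  0.29  0.59  1.5  -0.16  1.4   0.86]
[array([325., 226.]), array([325., 295.]), array([325., 117.])]
```

View pics/w3.png

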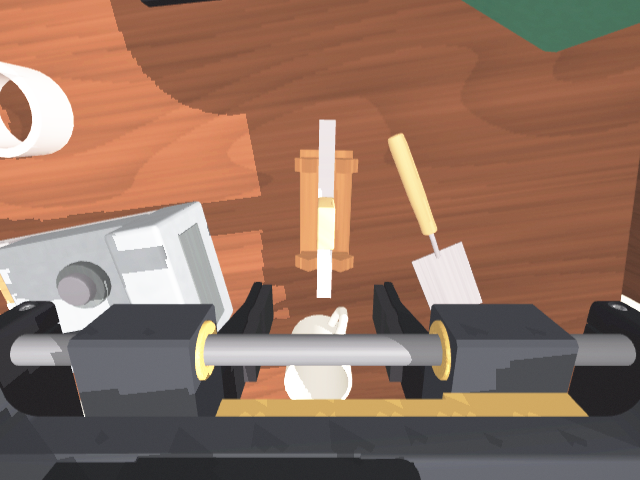

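The wrist view shows the steel bar on its rest, with ends at (328,120) and (324,297) and the handle at (327,225).

```bash
python3 -c "
from h import *
a=ray('w3',(324,297),.05);b=ray('w3',(328,120),.05);print(a,b,(a+b)/2,np.linalg.norm(a-b),np.degrees(np.arctan2(*(a-b)[1::-1])))
print(ray('w3',(327,226),.104),ray('w3',(319,200),.104),ray('w3',(334,200),.104))"
```

```text
[0.59286172 0.371638   0.05      ] [0.4052787  0.40140365 0.05      ] [0.49907021 0.38652083 0.05      ] 0.18992994236201907 -9.01651170172555
[0.49624092 0.38753375 0.104     ] [0.47177068 0.38371841 0.104     ] [0.47359036 0.39682483 0.104     ]
```

>>> carry_out --pt "0 0 -1.1 0 0.35 -2 0.6" --pt "0 0 -1.1 0 0.35 -5 0.6" --pt "0 0 -1.1 0 0.35 -8 0.6" --pt "0 0 -1.1 0 0.35 -11 0.6" --pt "0 0 -1.1 0 0.35 -14 0.6" --pt "0 0 -1.1 0 0.35 -16 0.6" --pt "0 0 -1.1 0 0.35 -17.2 0.6" --pt "0 0 -1.1 0 0.35 -17.2 0.6" --pt "0 0 -1.1 0 0.35 -17.2 0.1" --pt "0 0 -1.1 0 0.35 -17.2 0.1" --pt "0 0 -1.1 0 0.35 -17.2 0.1" --pt "0 0 -1.1 0 0.35 -17.2 0.1" --squeeze 30

```text
time: 18.5
position: [0.4984, 0.3895, 0.0725]
tool_rot: [0.239, 3.132, 0.002]
ft_force: [0.8, -0.1, -0.8]
grip_width: 0.323
grip_force: 0.0
```

>>> carry_out --pt "0 0 0 0 0 0 0.1" --pt "0 0 0 0 0 1 0.1" --pt "0 0 0 0 0 3 0.1" --pt "0 0 0 0 0 6 0.1" --pt "0 0 0 0 0 9 0.1" --pt "0 0 0 0 0 12 0.1" --pt "0 0 0 0 0 12 0.1"

```text
time: 19.2
position: [0.5004, 0.3905, 0.1967]
tool_rot: [0.239, 3.127, 0.01]
ft_force: [1.1, 0.2, -3.4]
grip_width: 0.181
grip_force: 30.0
```

>>> carry_out --pt "0 0 0 0 -1.5 0 0.1" --pt "0 0 1 0.5 -4 0 0.1" --pt "0 0 2 1 -8 0 0.1" --pt "0 0 3 2 -12 0 0.1" --pt "0 0 5 2.5 -16 0 0.1" --pt "0 0 6 3 -20 0 0.1" --pt "0 0 7 3.5 -24 0 0.1" --pt "0 0 8 4 -28 0 0.1" --pt "0 0 9 5 -32 0 0.1" --pt "0 0 10 5.5 -36 0 0.1" --pt "0 0 11 6 -39 0 0.1" --pt "0 0 11.5 6.1 -40.6 0 0.1"

```text
time: 20.4
position: [0.5569, -0.0222, 0.1896]
tool_rot: [0.068, -3.137, 0.003]
ft_force: [-0.0, -0.3, -3.6]
grip_width: 0.182
grip_force: 30.0
```

>>> carry_out --pt "0 0 0 0 0 0 0.1" --pt "0 0 0 0 0 0 0.1" --pt "0 0 0 0 0 0 0.1" --pt "0 0 0 0 0 0 0.1"

```text
time: 20.8
position: [0.5587, -0.0152, 0.1911]
tool_rot: [0.08, -3.14, -0.001]
ft_force: [0.8, -0.3, -3.3]
grip_width: 0.182
grip_force: 30.0
```

```bash
python3 -c "
from h import *
wsnap('w4')"
```

```text
[ 0.5587 -0.0152  0.1911] 92.93 [-0.74  0.18  0.8   1.75 -0.13  1.27  1.72]
```

View pics/w4.png

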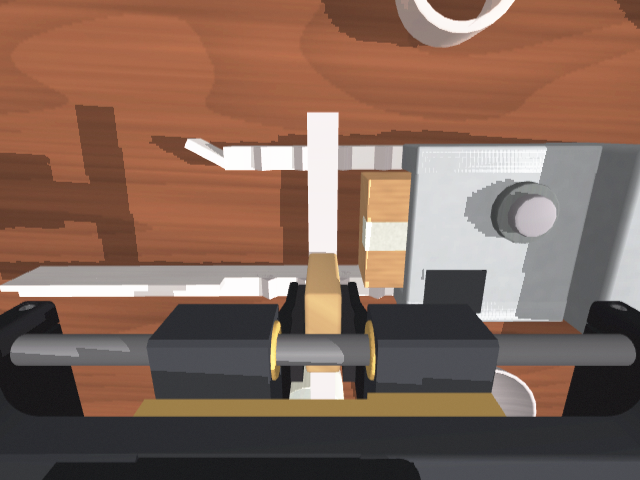

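The wrist view shows the bar level at u≈322, lined up across both rails behind the carton's rear edge (u≈362). Next I lower it.

>>> carry_out --pt "0 0 0 0.1 -0.1 -2 0.1" --pt "0 0 0 0.1 -0.1 -4.5 0.1" --pt "0 0 0 0.1 -0.1 -7 0.1" --pt "0 0 0 0.1 -0.1 -9 0.1" --pt "0 0 0 0.1 -0.1 -10 0.1" --pt "0 0 0 0.1 -0.1 -10.5 0.1" --pt "0 0 0 0.1 -0.1 -11 0.1" --pt "0 0 0 0.1 -0.1 -11.4 0.1" --pt "0 0 0 0.1 -0.1 -11.4 0.1"

```text
time: 21.75
position: [0.5602, -0.0178, 0.0777]
tool_rot: [-0.077, 3.14, 0.0]
ft_force: [-0.2, 0.1, -3.4]
grip_width: 0.182
grip_force: 30.0
```

>>> carry_out --pt "0 0 0 0 0 -0.2 0.1" --pt "0 0 0 0 0 -0.4 0.1" --pt "0 0 0 0 0 -0.5 0.1" --pt "0 0 0 0 0 -0.5 0.1"

```text
time: 22.15
position: [0.561, -0.0172, 0.0743]
tool_rot: [-0.077, 3.139, 0.003]
ft_force: [-2.1, 1.7, 7.5]
grip_width: 0.184
grip_force: 30.0
```

>>> carry_out --pt "0 0 0 0 0.1 0 0.1" --pt "0 0 0 0 0.2 0 0.1" --pt "0 0 0 0 0.2 0 0.1"

```text
time: 22.45
position: [0.5611, -0.0168, 0.0742]
tool_rot: [-0.077, 3.139, -0.001]
ft_force: [-1.9, -1.3, 6.1]
grip_width: 0.18
grip_force: 30.0
```

>>> carry_out --pt "0 0 0 0 -0.1 0 0.2" --pt "0 0 0 0 -0.1 0.1 0.28" --pt "0 0 0 0 -0.1 0.2 0.35" --pt "0 0 0 0 -0.1 0.2 0.35" --pt "0 0 0 0 -0.1 0.2 0.35" --pt "0 0 0 0 -0.1 2 0.35" --pt "0 0 0 0 -0.1 5 0.35" --pt "0 0 0 0 -0.1 8 0.35" --pt "0 0 0 0 -0.1 11 0.35" --pt "0 0 0 0 -0.1 13 0.35" --pt "0 0 0 0 -0.1 13 0.35" --pt "0 0 0 0 -0.1 13 0.35"

```text
time: 23.65
position: [0.5599, -0.0167, 0.2023]
tool_rot: [-0.077, 3.141, 0.001]
ft_force: [-0.6, 0.4, -1.1]
grip_width: 0.352
grip_force: 0.0
```

```bash
python3 - <<'E'
from fit import *
wsnap('w5'); a=cv2.imread('pics/w5.png')
snap('scene','scene1'); b=cv2.imread('pics/scene1.png')
x=cv2.resize(a[90:310,130:430],(400,293),interpolation=cv2.INTER_CUBIC)
y=cv2.resize(b[225:305,265:375],(400,291),interpolation=cv2.INTER_CUBIC)
cv2.imwrite('pics/crop5.png',np.vstack([cv2.resize(x,(400,300)),cv2.resize(y,(400,300))]))
q=[.5568,.0550,1.62]
print([proj('w5',W(q,(x,y,z))).round(1) for x,y,z in[(-.063,.095,.05),(-.079,.095,.05),(-.063,0,.05),(-.079,0,.05),(-.034,.04,.06)]])
E
```

```text
[ 0.5599 -0.0167  0.2023] 92.8 [-0.74  0.17  0.81  1.73 -0.13  1.29  1.72]
[array([332.5, 118.9]), array([313.9, 118.9]), array([331.8, 225.8]), array([314.8, 225.8]), array([365.3, 184.7])]
```

View pics/crop5.png

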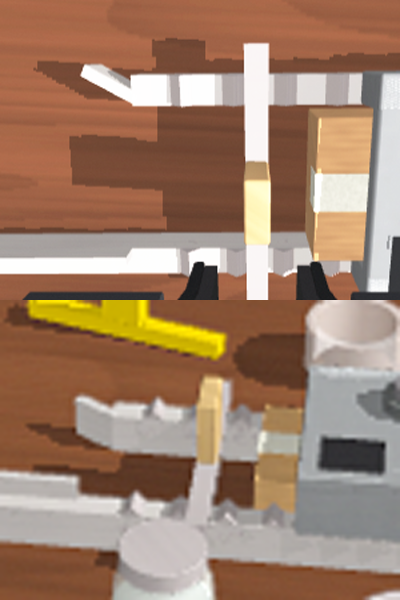

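The crop shows the bar across the middle notch pair, square, with the handle up and the carton home. To check the bar's height, I touch the handle top lightly with shut fingers.

>>> carry_out --pt "0 0 0 0 0 -1 0" --pt "0 0 0 0 0 -3 0" --pt "0 0 0 0 0 -5 0" --pt "0 0 0 0 0 -7 0" --pt "0 0 0 0 0 -8.2 0" --pt "0 0 0 0 0 -8.8 0" --pt "0 0 0 0 0 -9 0" --pt "0 0 0 0 0 -9.2 0" --pt "0 0 0 0 0 -9.4 0"

```text
time: 24.65
position: [0.5607, -0.0169, 0.1092]
tool_rot: [-0.076, 3.139, 0.001]
ft_force: [-0.1, 0.5, -0.0]
grip_width: 0.002
grip_force: 0.0
```

>>> carry_out --pt "0 0 0 0 0 -0.2 0" --pt "0 0 0 0 0 -0.4 0" --pt "0 0 0 0 0 -0.5 0"

```text
time: 24.95
position: [0.5603, -0.017, 0.1044]
tool_rot: [-0.076, 3.14, 0.001]
ft_force: [-3.0, 0.7, 10.9]
grip_width: 0.005
grip_force: 5.4
```

>>> carry_out --pt "0 0 0 0 0 1 0" --pt "0 0 0 0 0 3 0" --pt "0 0 0 0 0 5.5 0" --pt "0 0 0 -1 4 5.5 0" --pt "0 0 0 -2 8 5.5 0" --pt "0 0 0 -3 12 5.5 0" --pt "0 0 0 -3.3 15.7 5.5 0" --pt "0 0 0 -3.3 15.7 5.5 0" --pt "0 0 0 -3.3 15.7 3 0" --pt "0 0 0 -3.3 15.7 1.5 0" --pt "0 0 0 -3.3 15.7 0.8 0" --pt "0 0 0 -3.3 15.7 0.8 0"

```text
time: 26.15
position: [0.5264, 0.1392, 0.1106]
tool_rot: [0.074, -3.139, 0.002]
ft_force: [-0.6, 0.7, -0.3]
grip_width: 0.007
grip_force: 0.0
```

>>> carry_out --pt "0 0 0 0 0 -0.3 0" --pt "0 0 0 0 0 -0.6 0" --pt "0 0 0 0 0 -0.9 0" --pt "0 0 0 0 0 -1.0 0"

```text
time: 26.55
position: [0.5278, 0.14, 0.1021]
tool_rot: [-0.076, 3.139, 0.001]
ft_force: [0.6, -1.0, 3.6]
grip_width: 0.007
grip_force: 1.9
```

>>> carry_out --pt "0 0 0 0 0 -0.2 0" --pt "0 0 0 0 0 -0.4 0" --pt "0 0 0 0 0 -0.5 0" --pt "0 0 0 0 0 -0.5 0"

```text
time: 26.95
position: [0.5279, 0.1401, 0.1001]
tool_rot: [-0.076, 3.14, 0.003]
ft_force: [-6.6, -3.2, 23.9]
grip_width: 0.004
grip_force: 12.3
```

>>> carry_out --pt "0 0 0 0 0 -0.1 0" --pt "0 0 0 0 0 -0.2 0" --pt "0 0 0 0 0 -0.2 0"

```text
time: 27.25
position: [0.528, 0.1401, 0.0998]
tool_rot: [-0.076, 3.14, 0.005]
ft_force: [-12.2, -3.8, 36.3]
grip_width: 0.009
grip_force: 18.3
```

The button bottomed out at 6 mm of travel, with the force rising steeply. I retract.

>>> carry_out --pt "0 0 0 0 0 0.5 0" --pt "0 0 0 0 0 1.5 0" --pt "0 0 0 0 0 4 0" --pt "0 0 0 0 0 7 0" --pt "0 0 0 0 0 11 0" --pt "0 0 0 0 0 13 0" --pt "0 0 0 0 0 13 0" --pt "0 0 0 0 0 13 0" --pt "0 0 0 0 0 13 0"

```text
time: 28.15
position: [0.526, 0.14, 0.2229]
tool_rot: [0.077, -3.138, 0.002]
ft_force: [-0.3, -0.2, -0.5]
grip_width: 0.005
grip_force: 0.0
```

```bash
python3 -c "
from h import *
print(ctrl.get_state()['position'],ctrl.get_state()['ft_force']);print(ctrl.close_job())"
```

```text
[0.5259629  0.14004383 0.22291784] [-0.27403082 -0.15783528 -0.50055074]
the job is handed in; nothing more can be done
None
```

I handed the job in at about 28 s: by touch and camera the carton is home against the back stop, the bar is seated level in the middle pair of notches and the start button was pressed fully and released, but `close_job()` gave no verdict.

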